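# Refit the stove knob and hold it pressed

### The job

The table stove has been cleaned and a fresh cartridge loaded. Swing the cartridge cover fully shut, then take the black control knob from the worktop, turn it so that its D-shaped bore matches the flat on the valve stem, push it fully onto the stem, and go on pressing so that knob and stem stay fully pushed in against the valve's spring. Finish there, the gripper still holding the knob pressed in, with the other things on the worktop left standing as they are.

Things in the scene. Friction and masses are not known exactly. Their poses are not given: they have to be found in the camera images.
- stove: Steel table gas stove, fixed, 270 (x) x 320 (y) x 79 mm high. Origin: centre of the underside; -x is its front, towards the robot; +y its left. Burner with dark pan support (180 mm across, top 109 mm up) centred 52 mm to +y. Cartridge bay at right: x -62 to 130, y -160 to -60 mm. In front of it the control deck, 71 mm deep, 110 mm wide, with the valve stem at (-100, -105) mm.
- cover (a joint): Opening of the bay's sheet-metal cover (192 mm along the stove's x, 100 wide, 3 thick), rad: 0 = fully shut, level, upper face 83 mm above the worktop; 1.57 = upright; range 0 to 1.9, starts 1.2 to 1.7. The hinge is the bay's outer (-y) edge: shutting, the free edge goes to +y and down. Stiff: it stays where left, takes 1 to 3 N at the free edge; rigid, so push it at either end.
- cover_hinge (a point): Middle of the cover's hinge line, at the stove's (34, -160, 78) mm. Turns with the cover: x along the hinge line (the stove's x), y from the hinge to the free edge, z the way the outer face looks (up when shut). The outer face lies 5 mm from the hinge line along z.
- cover_edge (a point): Middle of the cover's free edge, 100 mm from the hinge line; axes as cover_hinge.
- knob: Loose black control knob, standing bore down. Skirt 44 mm across, 16 high; on it a bar grip 16 mm wide (y), 40 long (x), from 16 to 38 mm above the underside, with a pointed nose reaching 28 mm to +x. Origin: centre of the underside; x to the nose, z up. D-shaped bore from below on the axis: 15.2 mm across, 15 deep, its flat at the -x side, 2.6 mm from the axis. 40 to 70 g.
- knob_nose (a point): Tip of the knob's pointed nose, 28 mm from the knob's axis and 25 mm above its underside; axes as the knob.
- stem_top (a point): Centre of the top of the upright brass valve stem, 105 mm above the worktop when out, 26 above the deck; axes as the stove's. D-shaped, 14 mm across, flat at -x (stove's front) 2 mm from the axis; top 2.5 mm chamfered; it does not turn. Knob fully on: its bore ends on the stem's top, underside 15 mm below stem_top (11 mm above the deck, 5 when pressed in), nose to the stove's back.
- stem (a joint): How far the valve stem is pushed in, m: 0 = out, 0.006 = fully in, a firm stop. Spring: 4 N at 0, 10 N at 0.006. Under a light push a knob whose D does not match stays up on the tip and pushes the stem in without going on.
- glass: Bystander: clear tumbler, 48 mm across, 61 mm high, standing on the worktop on the same side as the knob, nearer or farther than it. Origin: centre of its underside.
- jar: Bystander: spice jar with a red lid, 45 mm across, 106 mm high, behind the knob's side of the worktop. Origin: centre of its underside.
- cup: Bystander: small white cup with a handle, 60 x 83 x 49 mm, to the right of the stove. Origin: centre of its underside.
- brush: Bystander: grey dish brush, 269 mm long, 62 mm high at the head, lying to the right of the stove. Origin: its middle, at the underside.

How it is judged:
By the outcome, as a careful person would: the job done as asked, in the order asked, and still so for the second after the job is handed in, while the arm keeps its last pose, push and grip.
It also fails if it takes over 54 s, if anything falls off the work surface, if the arm or the gripper's body presses on something with over 40 N, if the wrist force passes 120 N, or if a joint passes its speed limit or range.

### The arm

A 6-joint arm with a two-finger parallel gripper is mounted at the origin on a cart in front of the work surface, level with it; the furniture and walls round the work are solid. World frame = base frame: x ahead of the robot, y to its left, z up, the work surface at z = 0. Lengths are in m, angles in rad, forces in N, time in s.
With the tool pointing down it reaches from about 0.275 to 0.725 m from the base axis. Payload 15.9 kg.
Tool frame: the origin (TCP) lies at the very end of the fingers, on their centre line; the grasp point (between the pads) lies 19 mm behind it (env.grip_depth is the distance from the TCP to the grasp point, in m); x points along the fingers, y is the direction in which the jaws open and shut, and the axes are right-handed (so a half turn about x gives the same grasp; the last joint's range is limited). The gripper opens to 85 mm and grips with 20 to 120 N. Pads are 22 mm wide; open, the fingers measure 114 mm over their backs; the gripper's body (76 mm by 85 mm) begins 54 mm behind the grasp point. The pads swing forward as they close: fully open they stand 13 mm farther back than shut.
Start: joints at [1.103, 0.213, -0.034, 1.323, 0, 1.571], TCP at [0.225, 0.446, 0.231] pointing down, gripper open.
Joint ranges: [-2.98, 2.98], [-0.74, 1.72], [-1.14, 1.35], [-2.1, 2.04], [-1.57, 1.44], [-3.14, 3.14]. Speed limits (rad/s): [1.89, 1.89, 2.39, 2.57, 3.14, 3.14].

### API

Orientations are given as a unit quaternion [w, x, y, z].
In Python, from bench import readout, imaging, workorder, env gives the robot as it stands.
- The arm moves only by the shell command python3 -m crank 'ROWS' [OPENING]. ROWS is JSON, a list of rows, each a list of 4 numbers: the shift along the tool's x, y, z in m, then the turn about the tool's x in rad. A call has exactly 10 rows; each row shifts and turns the commanded pose from where the row before left it, along the tool's axes as they then stand; what a row does not reach is not made up. A row lasts 1/8 s, in which the tool goes at most 62.5 mm and 10.7 degrees, less where a joint would pass 70% of its speed; a pose out of reach is approached as far as the arm can. A call with a gripper value outside its range is refused whole. OPENING is the finger opening in m, from 0 to 0.0854, set as the call begins (- or left out, the last holds). The fingers move at their own pace and stop on an object; the grip force is fixed at half the most. Time passes only in rows, so rows that do not move let the fingers close, or fill a call up. It gives the time, the measured TCP pose, the force and the opening at its end, in the units of the state.
- readout.get_obs(): the state, without advancing time (a new reading comes with each control period).
- imaging.grab_frame(name): name is "scene" or "top" or "wrist"; returns a dict with "img" (420x560x3 uint8, red, green, blue), "z_map" (420x560 float32, m along the optical axis (not along the pixel's ray), 0 where there is no reading), "intrinsics" (3x3 intrinsics, pixels), "extrinsics" (4x4, takes a point from world to camera coordinates). Camera axes: x right, y up, looking along -z (the intrinsics and any distortion apply to the point x, -y, -z); pixel columns grow to the right and rows downward; lengths in m; the calibration is good to about 2 mm. The wrist camera is an equidistant fisheye: a pixel r from the principal point sees the ray r / f radians off the axis. A picture is of the moment at which its call begins.
- workorder.sign_off(): hands the job in, once; it reports no verdict.
The state is a dict: "time_s": time; "joints": joint angles; "qd": joint speeds; "joint_efforts": joint torques, N m; "ee_pos": TCP position; "tcp_rot": TCP orientation; "wrist_force": force on the tool from outside, world axes, zero at the start; "moment": the same for the moment, N m; "opening": finger opening in m.
Only numpy, scipy, OpenCV 4.12 (cv2) and the standard library are available. Lean on these libraries where they do the work, as an engineer would, in place of code of your own. Each camera call takes 0.05 s, during which the arm holds its last target. There are 200 camera calls.

## Working session

There is one attempt and no reset: what is moved stays moved. The work goes in short steps, Python scripts to look and compute and a shell command to move; the robot and the scene stay as the last step left them, time stands still between calls to the robot, and variables do not carry over. Pictures are saved under pics/ and viewed, about 8 in all and at most 12, crops included, and the job is handed in when it is done.

```bash
mkdir -p pics; ls; cat > h.py <<'E'
import numpy as np, cv2
from bench import readout, imaging, workorder, env
def grab(n,save=None):
    f=imaging.grab_frame(n)
    if save: cv2.imwrite('pics/'+save,f['img'][:,:,::-1])
    np.savez('/tmp/%s.npz'%n,**f)
    return f
def cloud(f):
    K=f['intrinsics'];E=f['extrinsics'];z=f['z_map'];v,u=np.mgrid[:z.shape[0],:z.shape[1]]
    p=np.stack([(u-K[0,2])/K[0,0]*z,-(v-K[1,2])/K[1,1]*z,-z],-1)
    w=(p-E[:3,3])@E[:3,:3]
    w[z==0]=np.nan
    return w
def load(n): return dict(np.load('/tmp/%s.npz'%n))
E
python3 - <<'E'
from h import *
print(readout.get_obs(),env.grip_depth)
a=grab('scene');b=grab('top')
cv2.imwrite('pics/s.png',cv2.resize(np.vstack([a['img'],b['img']])[:,:,::-1],(560,840))[:,:]) 
cv2.imwrite('pics/a1.png',a['img'][:,:,::-1]);cv2.imwrite('pics/b1.png',b['img'][:,:,::-1])
print(a['intrinsics'],b['intrinsics'],a['extrinsics'],b['extrinsics'])
E
```

```text
pics
{'time_s': 0.0, 'joints': array([ 1.10300557e+00,  2.13362884e-01, -3.50641737e-02,  1.32349517e+00,
       -4.60635329e-05,  1.57083715e+00]), 'qd': array([ 0.00081634, -0.00118456, -0.00048552, -0.00143887, -0.00202661,
       -0.00146018]), 'joint_efforts': array([-1.96288609e-03, -6.86168504e+01,  4.87116230e+01,  1.73246971e-02,
       -2.15206292e-04,  8.66223581e-05]), 'ee_pos': array([0.22531655, 0.44597161, 0.23081079]), 'tcp_rot': array([ 0.68777308,  0.16350813,  0.68792589, -0.16429014]), 'wrist_force': array([-0.45603488, -0.55725101, -0.24585782]), 'moment': array([ 0.01388885,  0.01300385, -0.01087789]), 'opening': 0.08534232862081964} 0.0187
[[393.05165841   0.         282.70721764]
 [  0.         393.05165841 209.63092558]
 [  0.           0.           1.        ]] [[546.78091423   0.         273.4449456 ]
 [  0.         546.78091423 212.77370119]
 [  0.           0.           1.        ]] [[ 0.7738271  -0.63312336 -0.0186125  -0.5091954 ]
 [ 0.4739849   0.55932962  0.68006521 -0.23051627]
 [-0.42015465 -0.53507493  0.73291533 -1.22496431]
 [ 0.          0.          0.          1.        ]] [[-0.00692573 -0.99990892 -0.01158349 -0.13195413]
 [ 0.99386749 -0.00816138  0.11027604 -0.5591005 ]
 [-0.11036054 -0.01074872  0.9938335  -1.58216648]
 [ 0.          0.          0.          1.        ]]
```

View pics/a1.png

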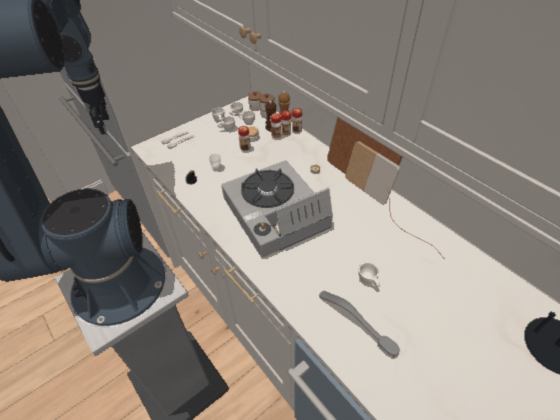

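View pics/b1.png

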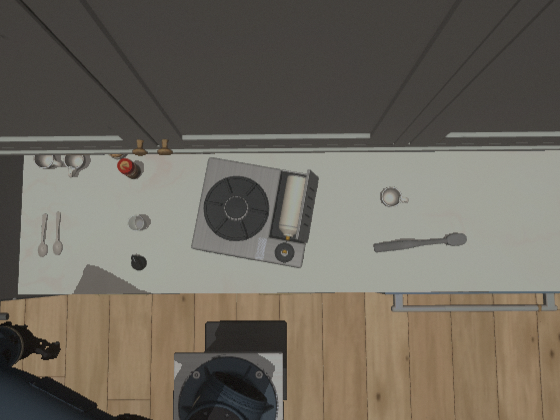

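The scene view shows the stove (about 275,200 px) with its cover upright at its right edge. The knob is at about (191,176) px with the glass behind it. In the top view the knob is at about (138,262), the glass at (138,222), the jar at (126,167) and the stem at (284,252).

```bash
python3 - <<'E'
from h import *
b=load('top');w=cloud(b);a=load('scene');wa=cloud(a)
def P(name,w,u,v): print(name,np.round(w[v,u],4))
for n,u,v in [('knob',138,262),('nose?',136,257),('glass',138,222),('jar',126,167),('stem',284,252),('burner',236,208),('cup',390,197),('cover',312,185)]: P(n,w,u,v)
# stove top: points z 0.07..0.09 ; burner ring z .1-.115
z=w[...,2]; X=w.reshape(-1,3)
m=(z>0.06)&(z<0.12)
reg=np.zeros_like(m);reg[140:285,180:330]=1
pts=X[(m&reg).ravel()]
r=cv2.minAreaRect((pts[:,:2]).astype(np.float32)*1000);print('stove rect z>.06',r,cv2.boxPoints(r))
m2=(z>0.073)&(z<0.0825)&reg
pts=X[(m2).ravel()];r=cv2.minAreaRect((pts[:,:2]).astype(np.float32)*1000);print('deck',r,len(pts),np.median(pts[:,2]))
m3=(z>0.1)&(z<0.115)&reg;m3[:,280:]=0
pts=X[m3.ravel()];print('pan',cv2.minEnclosingCircle((pts[:,:2]*1000).astype(np.float32)),np.median(pts[:,2]))
# cover points
m4=(z>0.09)&reg.astype(bool);m4[:,:297]=0
pts=X[m4.ravel()];c=pts.mean(0);print('cover',len(pts),c,np.linalg.svd(pts-c,full_matrices=0)[2], pts.min(0),pts.max(0))
Xa=wa.reshape(-1,3)
# from the scene cam: points over stove
s=(Xa[:,2]>0.09)&(Xa[:,2]<0.2)&(Xa[:,0]>0.3)&(Xa[:,0]<.75)&(Xa[:,1]>-.25)&(Xa[:,1]<-0.1)
pts=Xa[s];print('coverA',len(pts),pts.mean(0),np.linalg.svd(pts-pts.mean(0),full_matrices=0)[2],pts.min(0),pts.max(0))
# knob cluster
for W in (X,Xa):
  s=(W[:,2]>0.008)&(W[:,2]<0.06)&(abs(W[:,0]-.41)<.05)&(abs(W[:,1]-.26)<.05)
  k=W[s];print('knob',len(k),k.mean(0) if len(k) else '',k.min(0),k.max(0))
f=grab('wrist')
print(f['intrinsics'],f['extrinsics'])
A=cv2.resize(b['img'][150:290,180:330],None,fx=4,fy=4,interpolation=2)[:,:600]
cv2.imwrite('pics/c1.png',np.vstack([f['img']])[:,:,::-1])
E
```

```text
knob [0.4161 0.2584 0.042 ]
nose? [0.4308 0.2664 0.0348]
glass [0.5356 0.2683 0.013 ]
jar [0.6836 0.2808 0.1086]
stem [ 0.4393 -0.1656  0.1105]
burner [ 0.5645 -0.0314  0.1018]
cup [ 0.606  -0.4862  0.0019]
cover [ 0.623  -0.2446  0.1345]
stove rect z>.06 ((558.2310180664062, -83.48243713378906), (325.0582275390625, 270.8510437011719), 79.48458862304688) [[ 395.41827 -218.56686]
 [ 661.72064 -267.99716]
 [ 721.04376   51.60199]
 [ 454.7414   101.03229]]
deck ((557.8389282226562, -83.57598876953125), (324.7182922363281, 270.17388916015625), 79.5097427368164) 4972 0.07919105551312515
pan ((566.4185180664062, -31.380477905273438), 88.78441619873047) 0.10574896322561049
cover 1241 [ 0.59272132 -0.22750276  0.26349036] [[-0.2435377  -0.01073888 -0.96983198]
 [-0.94655126  0.22067865  0.23524804]
 [ 0.21149491  0.97528745 -0.06390847]] [ 0.44813149 -0.26258167  0.09009064] [ 0.66271879 -0.19070756  0.54707585]
coverA 1370 [ 0.55073789 -0.22432818  0.13688997] [[-0.97581628  0.18956969 -0.10883896]
 [-0.04801387  0.29986837  0.95277155]
 [ 0.21325397  0.93495577 -0.28351447]] [ 0.43473485 -0.24997505  0.09002804] [ 0.65879173 -0.10052933  0.17900243]
knob 218 [0.4163639  0.26115162 0.02448302] [0.3609562  0.21016665 0.00803736] [0.45856653 0.30875579 0.04642888]
knob 106 [0.4110015  0.26041292 0.02594763] [0.37021134 0.24373892 0.00865061] [0.43413331 0.30714092 0.04338278]
[[325.1922621    0.         273.53494174]
 [  0.         325.1922621  213.88134637]
 [  0.           0.           1.        ]] [[ 0.45082217  0.89261258 -0.00146679 -0.49855119]
 [-0.84713364  0.42733362 -0.31583314  0.04087314]
 [-0.28128982  0.14362715  0.94881362 -0.38148875]
 [ 0.          0.          0.          1.        ]]
```

View pics/c1.png

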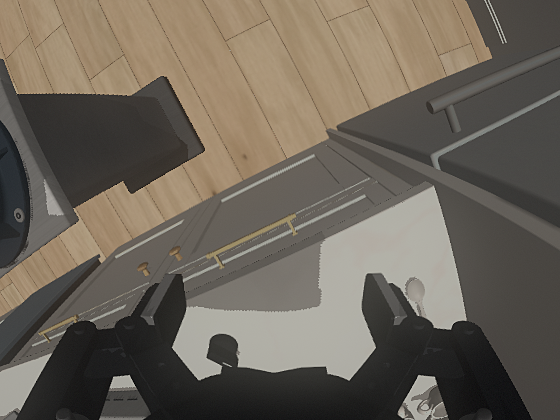

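The wrist view shows the knob at about (223,350), seen obliquely, with the fingers at the bottom. I'll refine the cover angle and work out the tool axes, then go.

```bash
cat >> h.py <<'E'
from scipy.spatial.transform import Rotation as Ro
YAW=-0.1835; C=np.array([.5575,-.083])
def S2W(x,y,z=0):
    c,s=np.cos(YAW),np.sin(YAW); return np.array([C[0]+c*x-s*y,C[1]+s*x+c*y,z])
def W2S(p):
    c,s=np.cos(YAW),np.sin(YAW); d=np.asarray(p)[...,:2]-C
    return np.stack([c*d[...,0]+s*d[...,1],-s*d[...,0]+c*d[...,1],np.asarray(p)[...,2]],-1)
def st(v=1):
    o=readout.get_obs();q=o['tcp_rot'];R=Ro.from_quat([q[1],q[2],q[3],q[0]]).as_matrix()
    if v: print('t %.2f'%o['time_s'],'p',np.round(o['ee_pos'],4),'yaw_y %.3f'%np.arctan2(R[1,1],R[0,1]),'F',np.round(o['wrist_force'],1),'op %.4f'%o['opening'],'q',np.round(o['joints'],2))
    return o,R
def go(t,yaw=None):
    "total tool-axis shift to world target; yaw = wanted heading of tool y (mod pi)"
    o,R=st(); print('shift now-axes',np.round(R.T@(np.array(t)-o['ee_pos']),4))
    if yaw is not None:
        a=np.arctan2(R[1,1],R[0,1]); d=(yaw-a+np.pi/2)%np.pi-np.pi/2
        # positive turn about tool x (down) lowers heading
        print('turn about x',round(-d,4),'or',round(-d+np.sign(d)*np.pi,3)); R2=R@Ro.from_rotvec([-d,0,0]).as_matrix()
        print('shift if turned first',np.round(R2.T@(np.array(t)-o['ee_pos']),4))
E
python3 - <<'E'
from h import *
for n in('top','scene'):
    P=W2S(cloud(load(n)).reshape(-1,3))
    s=(P[:,0]>-70)&(P[:,2]>.09)&(P[:,2]<.2)&(P[:,0]>-.05)&(P[:,0]<.12)&(P[:,1]>-.2)&(P[:,1]<-.1)
    p=P[s];
    if len(p)<20: print(n,len(p));continue
    k=np.polyfit(p[:,2],p[:,1],1);r=p[:,1]-np.polyval(k,p[:,2]);g=abs(r)<.006
    k=np.polyfit(p[g,2],p[g,1],1);print(n,len(p),g.sum(),'theta',np.pi/2-np.arctan(k[0]),'y at z=.12,.17',np.polyval(k,[.12,.17]),'xr',p[:,0].min(),p[:,0].max(),'zmax',np.percentile(p[:,2],99))
print(S2W(-.1,-.105)); 
go(S2W(.02,-.200,.231),YAW)
_,R=st();print(R.round(3))
E
```

```text
top 726 718 theta 1.2309072830698509 y at z=.12,.17 [-0.1503197 -0.1326391] xr -0.04998346939155407 0.11996795839398416 zmax 0.18170026554547056
scene 1235 1221 theta 1.2530934787753025 y at z=.12,.17 [-0.14981294 -0.13337085] xr -0.04991433823260073 0.11997557274156724 zmax 0.17649555344481166
[ 0.44001934 -0.16798997  0.        ]
t 0.15 p [0.2254 0.446  0.2309] yaw_y 1.103 F [-0.2  0.3  0.7] op 0.0856 q [ 1.1   0.21 -0.03  1.32 -0.    1.57]
shift now-axes [ 4.000e-04 -5.088e-01  6.103e-01]
turn about x 1.2865 or -1.855
shift if turned first [4.000e-04 4.431e-01 6.596e-01]
t 0.15 p [0.2254 0.446  0.2309] yaw_y 1.103 F [-0.2  0.3  0.7] op 0.0856 q [ 1.1   0.21 -0.03  1.32 -0.    1.57]
[[-0.     0.451  0.893]
 [-0.001  0.893 -0.451]
 [-1.    -0.001  0.   ]]
```

```bash
python3 -m crank '[[0,0,0,-0.142],[0,0,0,-0.142],[0,-0.04,0.027,0],[0,-0.04,0.027,0],[0,-0.04,0.027,0],[0,-0.04,0.027,0],[0,-0.04,0.027,0],[0,-0.04,0.027,0],[0,-0.04,0.027,0],[0,-0.04,0.027,0]]' 0
python3 -c "
from h import *
go(S2W(.02,-.200,.231),YAW+np.pi/2)"
```

```text
time_s: 1.4
ee_pos: [0.3796, 0.0906, 0.2313]
tcp_rot: [0.704, 0.065, 0.704, -0.065]
wrist_force: [1.0, 1.5, 0.6]
opening: 0.0004
t 1.40 p [0.3796 0.0906 0.2313] yaw_y 1.387 F [1.  1.5 0.6] op 0.0004 q [ 0.23 -0.01 -0.29  1.3   0.    0.42]
shift now-axes [ 3.000e-04 -3.382e-01  2.266e-01]
turn about x -0.0002 or 3.141
shift if turned first [ 3.000e-04 -3.383e-01  2.266e-01]
```

```bash
python3 -m crank '[[0,-0.0423,0.0283,0],[0,-0.0423,0.0283,0],[0,-0.0423,0.0283,0],[0,-0.0423,0.0283,0],[0,-0.0423,0.0283,0],[0,-0.0423,0.0283,0],[0,-0.0423,0.0283,0],[0,-0.0423,0.0283,0],[0.038,0,0,0],[0.038,0,0,0]]' 0
python3 -c "
from h import *
o,R=st();print(W2S(o['ee_pos']))
hw=.014
for t in np.arange(1.3,-.01,-.13): print(round(t,2),'tcp y %.4f z %.4f'%(-.16+.085*np.cos(t)-.005*np.sin(t)-hw,.078+.085*np.sin(t)+.005*np.cos(t)))
"
```

```text
time_s: 2.65
ee_pos: [0.5402, -0.2826, 0.1539]
tcp_rot: [0.704, 0.065, 0.704, -0.065]
wrist_force: [-0.7, 0.3, -0.4]
opening: -0.0002
t 2.65 p [ 0.5402 -0.2826  0.1539] yaw_y 1.386 F [-0.7  0.3 -0.4] op -0.0002 q [-0.48  0.46  0.12  1.23  0.   -0.3 ]
[ 0.01943306 -0.19943256  0.15385228]
1.3 tcp y -0.1561 z 0.1612
1.17 tcp y -0.1454 z 0.1582
1.04 tcp y -0.1353 z 0.1538
0.91 tcp y -0.1258 z 0.1482
0.78 tcp y -0.1171 z 0.1413
0.65 tcp y -0.1094 z 0.1334
0.52 tcp y -0.1027 z 0.1246
0.39 tcp y -0.0973 z 0.1149
0.26 tcp y -0.0931 z 0.1047
0.13 tcp y -0.0904 z 0.0940
-0.0 tcp y -0.0890 z 0.0830
```

```bash
python3 -m crank '[[0,0.022,0,0],[0,0.021,0,0],[0,0.021,0,0],[0.0056,0.0095,0,0],[0.0069,0.0087,0,0],[0.0079,0.0077,0,0],[0.0088,0.0067,0,0],[0.0097,0.0054,0,0],[0.0102,0.0042,0,0],[0.0107,0.0027,0,0]]' 0
python3 -m crank '[[0.004,0.001,0,0],[0.004,0,0,0],[0.003,0,0,0],[0.001,0,0,0],[0.001,0,0,0],[0.0005,0,0,0],[0,0,0,0],[0,0,0,0],[0,0,0,0],[0,0,0,0]]' 0
python3 - <<'E'
from h import *
o,R=st();print(W2S(o['ee_pos']))
f=grab('top');P=W2S(cloud(f).reshape(-1,3))
for x in(-.03,.07,.1):
    s=(abs(P[:,0]-x)<.015)&(P[:,1]>-.155)&(P[:,1]<-.06)&(P[:,2]<.13);p=P[s];k=np.polyfit(p[:,1],p[:,2],1) if len(p)>9 else 0;print(x,len(p),k,np.median(p[:,2]))
E
```

```text
time_s: 3.9
ee_pos: [0.5599, -0.1746, 0.0947]
tcp_rot: [0.704, 0.065, 0.704, -0.065]
wrist_force: [0.5, 0.2, 1.3]
opening: -0.0003
time_s: 5.15
ee_pos: [0.5603, -0.1739, 0.0829]
tcp_rot: [0.704, 0.065, 0.704, -0.065]
wrist_force: [-4.7, 2.8, 12.1]
opening: -0.0
t 5.15 p [ 0.5603 -0.1739  0.0829] yaw_y 1.387 F [-4.7  2.8 12.1] op -0.0000 q [-0.3   0.46 -0.08  1.04 -0.   -0.12]
[ 0.01931452 -0.08891563  0.08290417]
-0.03 1 0 0.08670416755213671
0.07 0 0 nan
0.1 0 0 nan
  return _methods._mean(a, axis=axis, dtype=dtype,
  ret = ret.dtype.type(ret / rcount)
```

```bash
python3 -c "
from h import *
o,R=st()
E=load('wrist')['extrinsics'];R0=np.array([[0,.451,.893],[0,.893,-.451],[-1,0,0]])
cp=-E[:3,:3].T@E[:3,3];print('cam',cp,'in tool',R0.T@(cp-[.2254,.446,.2309]),'fwd tool',R0.T@(-E[2,:3]),'up tool',R0.T@E[1,:3])
go([.34,.26,.243])
go([.416,.26,.243])
"
```

```text
t 5.20 p [ 0.5603 -0.1739  0.0829] yaw_y 1.387 F [-3.7  2.9 12.2] op 0.0003 q [-0.3   0.46 -0.08  1.04 -0.   -0.12]
cam [0.15207404 0.48233874 0.37413954] in tool [-0.14323954 -0.00061951 -0.08186885] fwd tool [ 0.94881362 -0.00139733  0.31596766] up tool [ 3.15833137e-01 -4.48353718e-04 -9.49217805e-01]
t 5.20 p [ 0.5603 -0.1739  0.0829] yaw_y 1.387 F [-3.7  2.9 12.2] op 0.0003 q [-0.3   0.46 -0.08  1.04 -0.   -0.12]
shift now-axes [-0.1604  0.3863 -0.2958]
t 5.20 p [ 0.5603 -0.1739  0.0829] yaw_y 1.387 F [-3.7  2.9 12.2] op 0.0003 q [-0.3   0.46 -0.08  1.04 -0.   -0.12]
shift now-axes [-0.1603  0.4002 -0.221 ]
```

```bash
python3 -m crank '[[-0.03,0,0,0],[-0.045,0,0,0],[-0.045,0.02,-0.011,0],[-0.04,0.042,-0.023,0],[0,0.042,-0.023,0],[0,0.042,-0.023,0],[0,0.042,-0.023,0],[0,0.042,-0.023,0],[0,0.042,-0.023,0],[0,0.042,-0.023,0]]' 0
python3 -m crank '[[0,0.042,-0.023,0],[0,0.042,-0.023,0],[0,0.002,-0.003,0],[0,0,0,0],[0,0,0,0],[0,0,0,0],[0,0,0,0],[0,0,0,0],[0,0,0,0],[0,0,0,0]]' 0.0854
cat >> h.py <<'E'
def wcloud(f):
    K=f['intrinsics'];E=f['extrinsics'];z=f['z_map'];v,u=np.mgrid[:z.shape[0],:z.shape[1]]
    a=(u-K[0,2])/K[0,0];b=(v-K[1,2])/K[1,1];r=np.hypot(a,b)+1e-9;k=np.tan(r)/r
    p=np.stack([a*k*z,-b*k*z,-z],-1);w=(p-E[:3,3])@E[:3,:3];w[z==0]=np.nan;return w
def wproj(f,p):
    K=f['intrinsics'];E=f['extrinsics'];c=E[:3,:3]@np.asarray(p)+E[:3,3];x,y,z=c[0],-c[1],-c[2]
    r=np.hypot(x,y);t=np.arctan2(r,z);return K[0,2]+K[0,0]*t*x/r,K[1,2]+K[1,1]*t*y/r
E
python3 - <<'E'
from h import *
o,R=st()
f=grab('wrist')
w=wcloud(f);X=w.reshape(-1,3)
s=(X[:,2]>0.006)&(X[:,2]<0.05)&(abs(X[:,0]-.416)<.045)&(abs(X[:,1]-.26)<.045)
k=X[s];print('table z',np.nanmedian(w[100:150,200:260,2]))
print(len(k),k.mean(0),k.min(0),k.max(0))
top=k[k[:,2]>.033];c=top.mean(0);print('grip top',len(top),c);
r=cv2.minAreaRect((top[:,:2]*1000).astype(np.float32));print(r)
U=np.linalg.svd(top[:,:2]-c[:2],full_matrices=0)[2][0];print('axis',np.arctan2(U[1],U[0]))
p=(top[:,:2]-c[:2])@U;print('ext',p.min(),p.max())
sk=k[(k[:,2]<.02)];print('skirt',cv2.minEnclosingCircle((sk[:,:2]*1000).astype(np.float32)))
u,v=map(int,wproj(f,[.416,.26,.03]));print(u,v)
cv2.imwrite('pics/k1.png',cv2.resize(f['img'][max(v-60,0):v+60,u-75:u+75,::-1],None,fx=5,fy=5,interpolation=cv2.INTER_CUBIC))
t=grab('top');P=W2S(cloud(t).reshape(-1,3))
for x in(-.03,.07,.1):
    s=(abs(P[:,0]-x)<.015)&(P[:,1]>-.155)&(P[:,1]<-.065)&(P[:,2]<.13);p=P[s];print(x,len(p),np.polyfit(p[:,1],p[:,2],1),np.median(p[:,2]))
E
```

```text
time_s: 6.45
ee_pos: [0.4478, 0.1676, 0.2422]
tcp_rot: [0.704, 0.065, 0.704, -0.065]
wrist_force: [0.8, 0.1, 0.1]
opening: -0.0001
time_s: 7.7
ee_pos: [0.416, 0.2598, 0.242]
tcp_rot: [0.704, 0.065, 0.704, -0.065]
wrist_force: [0.4, 0.1, 0.2]
opening: 0.085
t 7.70 p [0.416  0.2598 0.242 ] yaw_y 1.387 F [0.4 0.1 0.2] op 0.0850 q [ 0.56  0.19 -0.03  1.35  0.    0.74]
table z 0.00022745815387394575
1126 [0.41016428 0.2670662  0.02717085] [0.39072614 0.24437843 0.00601911] [0.43468391 0.28689386 0.04113877]
grip top 551 [0.41266326 0.26631859 0.03799877]
((414.87213134765625, 267.2279968261719), (45.99909591674805, 16.179256439208984), 30.963815689086914)
axis 0.5298460234475022
ext -0.020589999218632138 0.025365741930805836
skirt ((411.8143005371094, 265.59112548828125), 21.3153076171875)
274 183
-0.03 334 [0.01200897 0.0857857 ] 0.08413546421232562
0.07 329 [-0.00383704  0.08417133] 0.08419408181235122
0.1 321 [-0.00285296  0.08419903] 0.08452800031419637
```

View pics/k1.png

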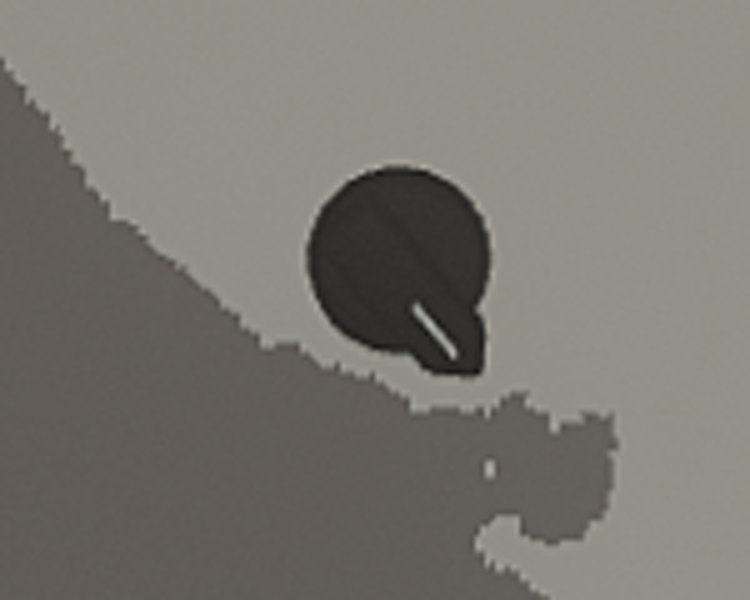

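The crop shows the knob's pointer line toward lower right (tool +y,+z), so the nose heads about 0.535 rad, with the axis near (0.412, 0.2656). The cover reads level at about 84 mm, so it is shut.

```bash
python3 -m crank '[[0,0,0,-0.18],[0,0,0,-0.18],[0,0,0,-0.18],[0,0,0,-0.179],[0.02,0.007,-0.0005,0],[0.04,0,0,0],[0.04,0,0,0],[0.03,0,0,0],[0,0,0,0],[0,0,0,0]]' 0.05
python3 - <<'E'
from h import *
go([.412,.2656,.019],.535+np.pi/2)
f=grab('wrist')
w=wcloud(f);X=w.reshape(-1,3)
s=(X[:,2]>0.006)&(X[:,2]<0.05)&(abs(X[:,0]-.412)<.035)&(abs(X[:,1]-.265)<.035)
k=X[s];top=k[(k[:,2]>.034)&(k[:,2]<.042)]
r=cv2.minAreaRect((top[:,:2]*1000).astype(np.float32));print(r,len(top));c=top.mean(0)
U=np.linalg.svd(top[:,:2]-c[:2],full_matrices=0)[2][0];print('axis',np.arctan2(U[1],U[0]))
sk=k[(k[:,2]<.02)];print('skirt',cv2.minEnclosingCircle((sk[:,:2]*1000).astype(np.float32)))
E
```

```text
time_s: 9.05
ee_pos: [0.4125, 0.2659, 0.1132]
tcp_rot: [0.682, -0.187, 0.682, 0.187]
wrist_force: [0.8, 0.6, -0.1]
opening: 0.0501
t 9.05 p [0.4125 0.2659 0.1132] yaw_y 2.106 F [ 0.8  0.6 -0.1] op 0.0501 q [ 0.57  0.25 -0.29  1.03 -0.    0.04]
shift now-axes [ 0.0942 -0.     -0.0007]
turn about x 0.0002 or -3.141
shift if turned first [ 0.0942 -0.     -0.0007]
((414.4552001953125, 267.3930358886719), (46.354373931884766, 15.656944274902344), 30.171550750732422) 1188
axis 0.5170919554502109
skirt ((411.359619140625, 264.96728515625), 21.34709358215332)
```

```bash
python3 -m crank '[[0.03,0,-0.0007,0.01],[0.03,0,0,0],[0.02,0,0,0],[0.01,0,0,0],[0.004,0,0,0],[0,0,0,0],[0,0,0,0],[0,0,0,0],[0,0,0,0],[0,0,0,0]]' 0.05
python3 -m crank '[[0,0,0,0],[0,0,0,0],[0,0,0,0],[0,0,0,0],[0,0,0,0],[0,0,0,0],[0,0,0,0],[0,0,0,0],[0,0,0,0],[0,0,0,0]]' 0.01
python3 -c "
from h import *
st()"
```

```text
time_s: 10.35
ee_pos: [0.4114, 0.2652, 0.0181]
tcp_rot: [0.683, -0.184, 0.683, 0.184]
wrist_force: [-0.8, -0.2, 0.4]
opening: 0.05
time_s: 11.6
ee_pos: [0.4115, 0.2653, 0.0182]
tcp_rot: [0.683, -0.184, 0.683, 0.184]
wrist_force: [-0.7, -1.2, 6.2]
opening: 0.0147
t 11.60 p [0.4115 0.2653 0.0182] yaw_y 2.096 F [-0.7 -1.2  6.2] op 0.0147 q [ 0.57  0.34 -0.44  0.79 -0.    0.05]
```

```bash
python3 -m crank '[[-0.01,0,0,0],[-0.04,0,0,0],[-0.045,0,0,0],[-0.045,0,0,0],[-0.045,0,0,0.177],[0,0,0,0.177],[0,0,0,0.177],[0,0,0,0.178],[0,-0.03,0.012,0],[0,-0.04,0.016,0]]' 0.01
python3 -c "
from h import *
go(S2W(-.045,-.105,.18),YAW+np.pi/2)"
```

```text
time_s: 12.85
ee_pos: [0.426, 0.1909, 0.2034]
tcp_rot: [0.704, 0.064, 0.704, -0.064]
wrist_force: [0.7, -0.7, -0.5]
opening: 0.0144
t 12.85 p [0.426  0.1909 0.2034] yaw_y 1.389 F [ 0.7 -0.7 -0.5] op 0.0144 q [ 0.42  0.15 -0.18  1.24  0.    0.6 ]
shift now-axes [ 0.0234 -0.3505  0.1338]
turn about x 0.0013 or -3.14
shift if turned first [ 0.0234 -0.3503  0.1343]
```

```bash
python3 -m crank '[[0,-0.043,0.017,0],[0,-0.044,0.017,0],[0,-0.044,0.017,0],[0,-0.044,0.017,0],[0,-0.044,0.017,0],[0,-0.044,0.017,0],[0,-0.044,0.016,0],[0.01,-0.043,0.016,0.0013],[0.013,0,0,0],[0,0,0,0]]' 0.01
python3 - <<'E'
from h import *
o,R=st()
f=grab('wrist')
w=wcloud(f);X=w.reshape(-1,3)
s=(abs(X[:,0]-.44)<.02)&(abs(X[:,1]+.168)<.02)
k=X[s];top=k[(k[:,2]>.1)&(k[:,2]<.11)];print(len(k),len(top),np.median(k[:,2]))
if len(top)>5:
    print('c',top.mean(0),top.min(0),top.max(0));print(cv2.minEnclosingCircle((top[:,:2]*1000).astype(np.float32)));q=W2S(top);print('S',q.min(0),q.max(0))
# stove yaw from deck/cover edges via wrist cloud
P=W2S(X);d=P[(abs(P[:,2]-.079)<.003)&(P[:,0]<-.07)&(P[:,0]>-.16)&(P[:,1]<-.04)];
r=cv2.minAreaRect((d[:,:2]*1000).astype(np.float32));print('deck S',r)
u,v=map(int,wproj(f,[.44,-.168,.105]));print(u,v)
cv2.imwrite('pics/w2.png',f['img'][:,:,::-1])
cv2.imwrite('pics/w2c.png',cv2.resize(f['img'][max(v-60,0):v+60,u-80:u+80,::-1],None,fx=5,fy=5,interpolation=cv2.INTER_CUBIC))
E
```

```text
time_s: 14.1
ee_pos: [0.4931, -0.1769, 0.1794]
tcp_rot: [0.703, 0.066, 0.705, -0.065]
wrist_force: [-0.1, 2.2, -0.8]
opening: 0.0148
t 14.10 p [ 0.4931 -0.1769  0.1794] yaw_y 1.385 F [-0.1  2.2 -0.8] op 0.0148 q [-0.34  0.28 -0.08  1.21  0.   -0.16]
2840 247 0.08160795632718487
c [ 0.43897152 -0.16702442  0.10495148] [ 0.43404122 -0.17372981  0.10209415] [ 0.44456211 -0.1598194   0.10740513]
((437.5750427246094, -166.8123016357422), 7.038069725036621)
S [-0.10498204 -0.11097898  0.10209415] [-0.09587862 -0.09744654  0.10740513]
deck S ((-103.54910278320312, -99.30999755859375), (118.61839294433594, 67.07550811767578), 89.99342346191406)
272 151
```

View pics/w2.png

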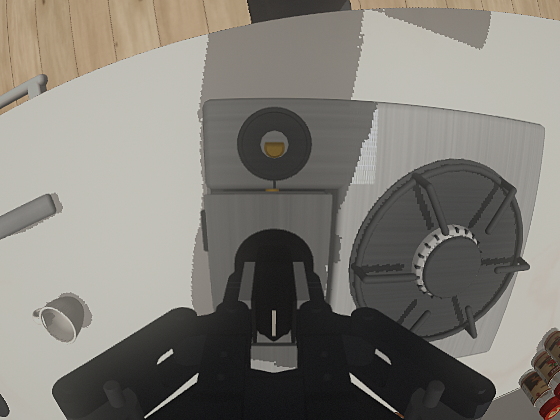

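View pics/w2c.png

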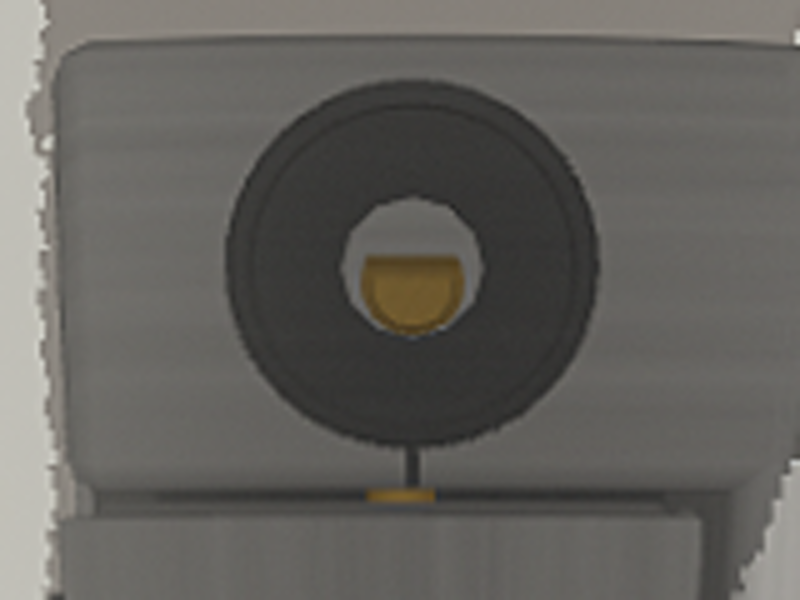

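The wrist view shows the stem's brass D at about (272,150) with its flat toward the front. The cover is flat shut below it, and the held knob's pointer line is vertical at (273,322), so it is aligned. Next I'll measure the knob's offset in the hand with the same camera.

```bash
python3 - <<'E'
from h import *
from scipy.optimize import least_squares
o,R=st()
X=wcloud(load('wrist')).reshape(-1,3);T=(X-o['ee_pos'])@R
s=(abs(T[:,0])<.012)&(abs(T[:,1])<.026)&(T[:,2]<-.004)&(T[:,2]>-.03);k=T[s]
print(len(k),k.min(0),k.max(0),np.median(k[:,0]))
# rim: per y-bin min z
b=[(k[m,1].mean(),k[m,2].min()) for y in np.arange(-.02,.02,.002) if (m:=(abs(k[:,1]-y)<.001)).sum()>3]
b=np.array(b);r=least_squares(lambda p:np.hypot(b[:,0]-p[0],b[:,1]-p[1])-.022,[0,0],loss='soft_l1',f_scale=.0005);print('knob axis tool y,z',r.x,np.abs(r.fun).max())
go([.4373,-.1667,.14],YAW+np.pi/2)
E
```

```text
t 14.15 p [ 0.4935 -0.1766  0.1801] yaw_y 1.386 F [ 0.4 -0.3  0.5] op 0.0148 q [-0.34  0.28 -0.08  1.21  0.   -0.16]
1958 [-0.01199384 -0.02157105 -0.02118457] [ 0.01199069  0.01974799 -0.00401272] 0.002478572300584186
knob axis tool y,z [-0.00104533  0.0008811 ] 0.0004875091183939653
t 14.15 p [ 0.4935 -0.1766  0.1801] yaw_y 1.386 F [ 0.4 -0.3  0.5] op 0.0148 q [-0.34  0.28 -0.08  1.21  0.   -0.16]
shift now-axes [ 0.0401 -0.0006 -0.057 ]
turn about x -0.0012 or 3.14
shift if turned first [ 0.0401 -0.0006 -0.057 ]
```

```bash
python3 -m crank '[[0,0,-0.018,0],[0,0,-0.02,0],[0,0,-0.0198,0],[0,0,0,0],[0.02,0,0,0],[0.02,0,0,0],[0.008,0,0,0],[0,0,0,0],[0,0,0,0],[0,0,0,0]]' 0.01
python3 -m crank '[[0.004,0,0,0],[0.003,0,0,0],[0.002,0,0,0],[0.002,0,0,0],[0.001,0,0,0],[0,0,0,0],[0,0,0,0],[0,0,0,0],[0,0,0,0],[0,0,0,0]]' 0.01
python3 -c "
from h import *
go([.4373,-.1667,.102],YAW+np.pi/2)"
```

```text
time_s: 15.4
ee_pos: [0.4375, -0.1668, 0.1326]
tcp_rot: [0.704, 0.065, 0.704, -0.065]
wrist_force: [-0.2, -0.1, -1.9]
opening: 0.0144
time_s: 16.65
ee_pos: [0.4371, -0.1667, 0.12]
tcp_rot: [0.704, 0.065, 0.704, -0.065]
wrist_force: [-0.1, 0.3, -1.2]
opening: 0.0149
t 16.65 p [ 0.4371 -0.1667  0.12  ] yaw_y 1.386 F [-0.1  0.3 -1.2] op 0.0149 q [-0.36  0.2  -0.34  1.03 -0.   -0.18]
shift now-axes [0.018  0.     0.0002]
turn about x -0.0016 or 3.14
shift if turned first [0.018  0.     0.0002]
```

```bash
python3 -m crank '[[0.002,0,0,0],[0.002,0,0,0],[0.001,0,0,0],[0.001,0,0,0],[0.001,0,0,0],[0,0,0,0],[0,0,0,0],[0,0,0,0],[0,0,0,0],[0,0,0,0]]' 0.01
python3 -c "
from h import *
st()"
```

```text
time_s: 17.9
ee_pos: [0.437, -0.1667, 0.113]
tcp_rot: [0.704, 0.065, 0.704, -0.065]
wrist_force: [-1.4, 1.1, -2.2]
opening: 0.0147
t 17.90 p [ 0.437  -0.1667  0.113 ] yaw_y 1.386 F [-1.4  1.1 -2.2] op 0.0147 q [-0.36  0.2  -0.35  1.02 -0.   -0.18]
```

```bash
python3 -m crank '[[0.002,0,0,0],[0.002,0,0,0],[0.001,0,0,0],[0.001,0,0,0],[0.001,0,0,0],[0,0,0,0],[0,0,0,0],[0,0,0,0],[0,0,0,0],[0,0,0,0]]' 0.01
python3 -m crank '[[0.001,0,0,0],[0.001,0,0,0],[0.001,0,0,0],[0.001,0,0,0],[0,0,0,0],[0,0,0,0],[0,0,0,0],[0,0,0,0],[0,0,0,0],[0,0,0,0]]' 0.01
python3 -c "
from h import *
st()"
```

```text
time_s: 19.15
ee_pos: [0.4371, -0.1667, 0.1061]
tcp_rot: [0.704, 0.065, 0.704, -0.065]
wrist_force: [-4.3, 2.6, 4.9]
opening: 0.0143
time_s: 20.4
ee_pos: [0.4371, -0.1667, 0.1023]
tcp_rot: [0.704, 0.065, 0.704, -0.065]
wrist_force: [-5.8, 1.5, 9.0]
opening: 0.015
t 20.40 p [ 0.4371 -0.1667  0.1023] yaw_y 1.386 F [-5.8  1.5  9. ] op 0.0150 q [-0.36  0.21 -0.37  0.99 -0.   -0.18]
```

```bash
python3 -m crank '[[0.001,0,-0.0005,0],[0.001,0,0,0],[0.0005,0,0,0],[0,0,0,0],[0,0,0,0],[0,0,0,0],[0,0,0,0],[0,0,0,0],[0,0,0,0],[0,0,0,0]]' 0.01
python3 -c "
from h import *
st()"
```

```text
time_s: 21.65
ee_pos: [0.4373, -0.1668, 0.1016]
tcp_rot: [0.705, 0.065, 0.703, -0.066]
wrist_force: [-14.8, 6.4, 42.6]
opening: 0.0148
t 21.65 p [ 0.4373 -0.1668  0.1016] yaw_y 1.386 F [-14.8   6.4  42.6] op 0.0148 q [-0.36  0.21 -0.37  0.98  0.   -0.18]
```

```bash
python3 -m crank '[[-0.0004,0,0,0],[-0.0004,0,0,0],[0,0,0,0],[0,0,0,0],[0,0,0,0],[0,0,0,0],[0,0,0,0],[0,0,0,0],[0,0,0,0],[0,0,0,0]]' 0.01
python3 - <<'E'
from h import *
o,R=st()
f=grab('wrist');s=grab('scene');t=grab('top')
P=W2S(wcloud(f).reshape(-1,3));T=(wcloud(f).reshape(-1,3)-o['ee_pos'])@R
k=T[(abs(T[:,1])<.02)&(T[:,2]<-.008)&(T[:,2]>-.02)&(abs(T[:,0])<.03)]
print('skirt top z',o['ee_pos'][2]-np.median(k[:,0]),len(k),'expect .100 (TCP-.002)')
c=P[(P[:,1]<-.07)&(P[:,1]>-.15)&(P[:,0]>.0)&(P[:,0]<.1)&(P[:,2]<.1)];print('cover wrist',len(c),np.median(c[:,2]) if len(c) else 0)
a=cv2.resize(s['img'][80:330,150:420],None,fx=1.6,fy=1.6)[:400];b=cv2.resize(f['img'],None,fx=400/420,fy=400/420)
g=np.hstack([a,b]);g=cv2.resize(g,None,fx=.82,fy=.82);print(g.shape)
cv2.imwrite('pics/f.png',g[:,:,::-1])
E
```

```text
time_s: 22.9
ee_pos: [0.4372, -0.1667, 0.1017]
tcp_rot: [0.705, 0.065, 0.703, -0.065]
wrist_force: [-10.6, 4.2, 28.6]
opening: 0.0145
t 22.90 p [ 0.4372 -0.1667  0.1017] yaw_y 1.386 F [-10.6   4.2  28.6] op 0.0145 q [-0.36  0.21 -0.37  0.98  0.   -0.18]
skirt top z 0.11010734054058147 4255 expect .100 (TCP-.002)
cover wrist 0 0
(328, 791, 3)
```

View pics/f.png

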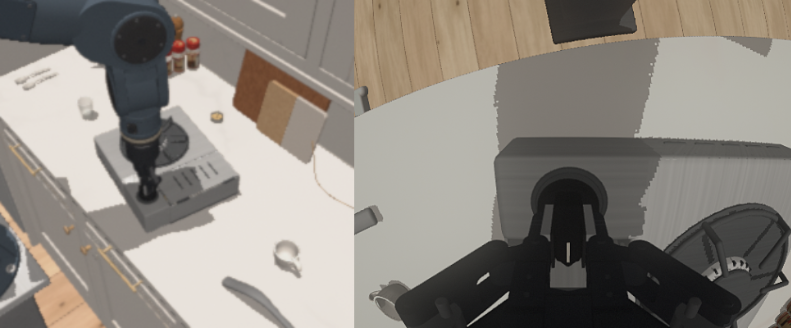

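```bash
python3 - <<'E'
from h import *
o,R=st()
X=wcloud(load('wrist')).reshape(-1,3);T=(X-o['ee_pos'])@R
for lo,hi in((.011,.019),(0,.006)):
  k=T[(abs(T[:,1])>lo)&(abs(T[:,1])<hi)&(T[:,2]<-.006)&(T[:,2]>-.018)&(abs(T[:,0])<.03)]
  h,e=np.histogram(o['ee_pos'][2]-k[:,0],np.arange(.076,.134,.004));print(lo,dict(zip(e.round(3),h)))
P=W2S(cloud(load('scene')).reshape(-1,3));c=P[(P[:,1]<-.075)&(P[:,1]>-.15)&(P[:,0]>.03)&(P[:,0]<.12)&(P[:,2]<.11)&(P[:,2]>.06)];print('cover',len(c),np.median(c[:,2]),np.polyfit(c[:,1],c[:,2],1))
E
```

```text
t 23.05 p [ 0.4372 -0.1668  0.1017] yaw_y 1.386 F [-10.8   4.6  28.7] op 0.0147 q [-0.36  0.21 -0.37  0.98  0.   -0.18]
0.011 {np.float64(0.076): np.int64(4), np.float64(0.08): np.int64(204), np.float64(0.084): np.int64(64), np.float64(0.088): np.int64(111), np.float64(0.092): np.int64(115), np.float64(0.096): np.int64(244), np.float64(0.1): np.int64(161), np.float64(0.104): np.int64(24), np.float64(0.108): np.int64(94), np.float64(0.112): np.int64(140), np.float64(0.116): np.int64(152), np.float64(0.12): np.int64(158), np.float64(0.124): np.int64(144), np.float64(0.128): np.int64(173)}
0 {np.float64(0.076): np.int64(0), np.float64(0.08): np.int64(0), np.float64(0.084): np.int64(0), np.float64(0.088): np.int64(0), np.float64(0.092): np.int64(0), np.float64(0.096): np.int64(12), np.float64(0.1): np.int64(1), np.float64(0.104): np.int64(0), np.float64(0.108): np.int64(0), np.float64(0.112): np.int64(0), np.float64(0.116): np.int64(1), np.float64(0.12): np.int64(687), np.float64(0.124): np.int64(0), np.float64(0.128): np.int64(0)}
cover 442 0.08428200594865888 [0.0041109  0.08464046]
```

The knob's grip top is at about 0.122 m and its skirt top at about 0.100 m. That puts the underside 5 mm above the deck, fully on and pressed. The cover is level at about 84 mm.

```bash
python3 -c "
from h import *
print(workorder.sign_off())"
```

```text
the job is handed in; nothing more can be done
None
```

The job is handed in at about 23 s of the 54 s allowed: cover shut, knob on the stem, and the gripper still holding it pressed in.

- **Cover:** I pushed it shut with the closed fingertips. It met a 12 N stop with the fingers at 82.9 mm. After that it measured level at about 84 mm from two camera views, against 83 mm nominal.
- **Knob:** I gripped it by the bar, turned it 0.71 rad to match the stem's flat, and lowered it. It slid on with almost no force, so the D matched.
- **Pressing:** The spring came in at about the expected height, and the firm stop was at a tool height of 101.6 mm.
- **Last checks:** The grip top was at about 122 mm and the skirt top at about 100 mm, so the underside is about 84 mm up, 5 mm above the deck. The wrist reads a steady 29 N upward.
- **Not clean:**
  - There is a sideways load of about 11 N on the wrist while pressing.
  - The press peaked at 43 N through the fingers before I eased it off.
  - My first automatic skirt-height reading (110 mm) disagreed because it mixed in points from the bar grip. A height breakdown of the same picture cleared that up.
- **Other things on the worktop:** The glass, cup and brush look untouched in the last pictures. I did not measure them again, and I did not check the jar separately.

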